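# Slide the carving blank up the planing board to its stop

## Robot

A 6-joint arm with a two-finger parallel gripper is mounted at the origin on the work surface. World frame = base frame: x ahead of the robot, y to its left, z up, the work surface at z = 0. Lengths are in mm, angles in rad, forces in N, time in s.
With the tool pointing down it reaches from about 350 to 875 mm from the base axis. Payload 4.2 kg.
Tool frame: the origin (TCP) lies midway between the tips of the shut fingers; the grasp point (between the pads) lies 19 mm behind it; y points along the fingers, x is the direction in which the jaws open and shut, and the axes are right-handed (so a half turn about y gives the same grasp; the last joint's range is limited). The gripper opens to 85 mm and grips with 20 to 120 N. Pads are 22 mm wide; open, the fingers measure 114 mm over their backs; the gripper's body (76 mm by 85 mm) begins 54 mm behind the grasp point. The pads swing forward as they close: fully open they stand 13 mm farther back than shut.
Start: joints at [1.487, 0.385, 0.008, 0, -1.194, -0.259], TCP at [210.046, 588.626, 231.312] pointing down, gripper open.
Joint ranges: [-3.14, 3.14], [-1.21, 2.06], [-1.07, 1.41], [-3.16, 2.05], [-2.99, -0.16], [-3.1, 3.1]. Speed limits (rad/s): [2.79, 2.79, 3.14, 3.14, 3.14, 3.14].

## Interface

Orientations are given as a unit quaternion [x, y, z, w].
In Python, from bench import read_state, get_image, job_done gives the robot as it stands.
- The arm moves only by the tool play_rows, never from a script. Its argument "series" is a list of rows, each a list of 7 numbers: the shift along the tool's x, y, z in m, then the turn, a rotation vector about the tool's x, y, z in rad, then the finger opening in m, from 0 to 0.0854. In form: [[x, y, z, wx, wy, wz, claw], ...]. A call has 1 to 10 rows; each row shifts and turns the pose as measured when the row begins, along the tool's axes as they then stand; what a row does not reach is not made up. A row lasts 1/10 s, in which the tool goes at most 50 mm and 8.59 degrees, less where a joint would pass 70% of its speed; a pose out of reach is approached as far as the arm can. A call with a gripper value outside its range is refused whole. The fingers move at their own pace and stop on an object; the grip force is fixed at half the most. Time passes only in rows, so rows that do not move let the fingers close. It gives the time, the measured TCP pose, the force and the opening at its end, in the units of the state.
- read_state(): the state, without advancing time (a new reading comes with each control period).
- get_image(name): name is "scene" or "top" or "wrist"; returns a dict with "color" (420x560x3 uint8, red, green, blue), "intrinsics" (3x3 intrinsics, pixels), "D" ([k1, k2, p1, p2, k3] as OpenCV has them; the pictures are not rectified), "origin" and "orientation" of the camera in the world. Camera axes: x right, y down, z forward; pixel columns grow to the right and rows downward; lengths in mm; the calibration is good to about 2 mm. A picture is of the moment at which its call begins. There is no depth.
- job_done(): hands the job in, once; it reports no verdict.
The state is a dict: "clock": time; "joints": joint angles; "joint_vel": joint speeds; "joint_efforts": joint torques, N m; "position": TCP position; "ee_rot": TCP orientation; "contact_force": force on the tool from outside, world axes, zero at the start; "wrist_torque": the same for the moment, N m; "gripper_width": finger opening in mm.
Only numpy, scipy, OpenCV 4.12 (cv2) and the standard library are available. Lean on these libraries where they do the work, as an engineer would, in place of code of your own. Each camera call takes 0.05 s, during which the arm holds its last target. There are 200 camera calls.

## Task

In the wood carver's shop, slide the rectangular stepped blank from the foot of the sloping planing board up the slope until its leading end rests squarely against the stop bar at the top, ready for planing. Push or draw it along the surface without lifting it clear, and leave it lying there by itself. Do not disturb the round billet that stands beside it.

Things in the scene. Friction and masses are not known exactly. Their poses are not given: they have to be found in the camera images.
- blank_mid (a point): Centre of the loose pale-wood blank: base 90 mm long (x), 60 wide (y), 30 high, a ridge 26 wide and 16 high along its top; 46 mm high in all, this point 23 mm up. Starts flat on the table before the board's foot, left or right half, its near end 8 to 35 mm short of the foot edge, length up the board within 10 degrees. Sliding takes 1 to 3 N; it stays where left on the slope.
- board_foot (a point): Middle of the foot edge of the fixed wooden planing board, at table height (0 mm). The board is a plane ramp 220 mm wide (y axis) that starts flush with the table here, with no step, and rises at 9 degrees along its x axis, which points straight up the slope towards the stop; its z axis is square to the sloping surface.
- board_stop (a point): Middle of the lower, foot-facing face of the stop bar, where it meets the sloping surface: 225 mm up the slope from the foot edge, 35 mm above the table. Same axes as the foot point. The stop bar is fixed, dark wood, spans the board's whole width, is 18 mm high above the surface and 20 mm thick.
- billet_mid (a point): Centre (half-way up) of the loose round billet of the same pale wood, 58 mm in diameter and 50 mm tall, standing upright on the table at the foot of the board beside the blank, about 100 mm from it centre to centre. To be left alone.
Things that resemble listed ones, but are neither listed nor needed, are in the scene too. Leave any green look-alike of the part that bears blank_mid alone.

How it is judged (in metres and radians):
At the end, for the whole second after the job is handed in: The blank lies flat and still on the slope, released, its end against the stop bar (centre 41 to 57 mm from the stop face along the slope), lengthwise up the slope within 10 degrees, centre within 95 mm of the board's centre line; the billet is within 20 mm of its start (x of blank_mid in the frame of board_stop between -0.057 and -0.041 m and y of blank_mid in the frame of board_stop between -0.095 and 0.095 m and z of blank_mid in the frame of board_stop between 0.015 and 0.031 m and angle between the x axis of blank_mid and the x axis of board_stop, either way round below 0.175 rad and angle between the z axis of blank_mid and the z axis of board_stop, either way round below 0.1 rad and linear speed of blank below 0.01 m/s and distance of billet_mid from where it was at the start of the episode below 0.02 m); the robot touches nothing.
It fails at once if the blank is lifted clear (centre over 55 mm above the plane of the slope; 23 mm when lying on it) (z of blank_mid in the frame of board_stop above 0.055 m).
It fails at once if the round billet is moved more than 20 mm (distance of billet_mid from where it was at the start of the episode above 0.02 m).
It also fails if it takes over 35 s, if anything falls off the work surface, if the arm or the gripper's body presses on something with over 40 N, if the wrist force passes 120 N, or if a joint passes its speed limit or range.

## Working session

There is one attempt and no reset: what is moved stays moved. The work goes in short steps, Python scripts to look and compute and a tool call to move; the robot and the scene stay as the last step left them, time stands still between calls to the robot, and variables do not carry over. Pictures are saved under pics/ and viewed, about 8 in all and at most 12, crops included, and the job is handed in when it is done.

Besides the shell and the picture viewer there is one more tool, called after "Request:" as a command line: name --pt "numbers of a row" for each row, then --argument value for the rest. play_rows: Moves the arm, as the interface text tells. Its arguments: {"type":"object","properties":{"series":{"type":"array","items":{"type":"array","items":{"type":"number"}}}},"required":["series"]}

```bash
mkdir -p pics
cat > h.py <<'E'
import numpy as np, cv2
from scipy.spatial.transform import Rotation as R
from bench import read_state, get_image, job_done
def save(im,n): cv2.imwrite('pics/'+n,cv2.cvtColor(im['color'],cv2.COLOR_RGB2BGR))
def ray(im,px):
    p=cv2.undistortPoints(np.array(px,float).reshape(-1,1,2),np.array(im['intrinsics']),np.array(im['D'],float))[:,0]
    d=np.c_[p,np.ones(len(p))]@R.from_quat(im['orientation']).as_matrix().T
    return np.array(im['origin'],float),d
def onz(im,px,z=0):
    o,d=ray(im,px); return o+d*((z-o[2])/d[:,2])[:,None]
E
python3 - <<'E'
from h import *
for n in('top','scene'):
    im=get_image(n); save(im,n+'1.png'); print(n,im['origin'],im['orientation'],im['intrinsics'])
s=read_state(); print(s)
E
```

```text
top [ 336.82156616 -142.1211172  1081.78372473] [ 0.70544581 -0.70514442  0.05362283 -0.04735124] [[441.76673169   0.         274.97014896]
 [  0.         441.76673169 209.46883786]
 [  0.           0.           1.        ]]
scene [ 884.39181586 -635.24117792 1068.69529187] [ 0.90924925  0.31504325 -0.09248236 -0.25585262] [[545.49630907   0.         283.53124652]
 [  0.         545.49630907 210.34824415]
 [  0.           0.           1.        ]]
{'clock': 0.1, 'joints': array([ 1.48658080e+00,  3.85469116e-01,  6.78198836e-03, -4.26484206e-04,
       -1.19399814e+00, -2.58626293e-01]), 'joint_vel': array([ 0.00185905, -0.00103747,  0.00297145,  0.00251837, -0.00043439,
        0.00058525]), 'joint_efforts': array([-2.93508083e-04, -3.93316162e+01,  1.88930172e+01,  4.19796154e+00,
       -2.59810928e-03,  5.97604995e-06]), 'position': array([209.89913698, 588.1557893 , 230.34622993]), 'ee_rot': array([ 0.40787141, -0.57757329,  0.57841623, -0.40679807]), 'contact_force': array([-0.65403398, -0.57198729, -0.02222932]), 'wrist_torque': array([-0.07712475, -0.0059757 ,  0.03134096]), 'gripper_width': 85.66067909903738}
```

View pics/top1.png

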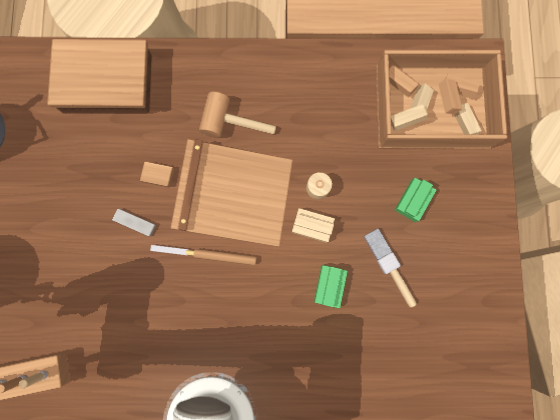

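View pics/scene1.png

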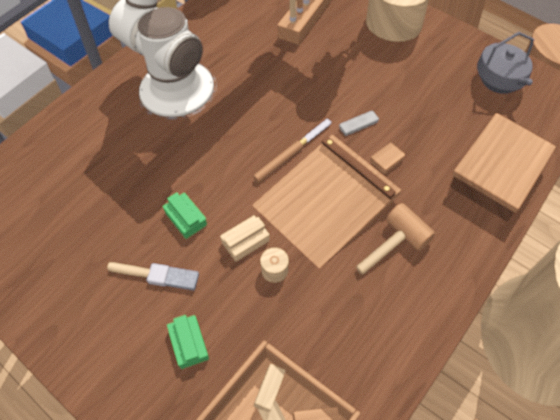

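The top view shows the board with its foot edge from about (291,158) to (279,244) and the stop bar near x=185. The blank is at (314,225), the billet at (319,185), and two green look-alikes sit elsewhere. The scene view shows the same layout. Next I'll enlarge the blank and get a mask.

Run:
```python
from h import *
im=get_image('top'); c=im['color'][130:260,165:345]
cv2.imwrite('pics/crop2.png',cv2.cvtColor(cv2.resize(c,None,fx=4,fy=4,interpolation=cv2.INTER_CUBIC),cv2.COLOR_RGB2BGR))
for n in('top','scene'):
    im=get_image(n);hsv=cv2.cvtColor(im['color'],cv2.COLOR_RGB2HSV)
    for p in ([(314,225),(319,178),(260,200)] if n=='top' else [(245,238),(275,268),(320,210)]): print(n,p,hsv[p[1],p[0]])
    m=cv2.inRange(hsv,(12,40,165),(28,140,255))
    cs,_=cv2.findContours(m,cv2.RETR_EXTERNAL,cv2.CHAIN_APPROX_NONE)
    for k in cs:
        if 100<cv2.contourArea(k)<3000: print(n,cv2.contourArea(k),cv2.minAreaRect(k))
print(onz(get_image('top'),[(291.5,158),(279,244.5)]))
```

```text
top (314, 225) [ 18  73 255]
top (319, 178) [ 17  76 245]
top (260, 200) [ 14 112 224]
top 1375.0 ((28.136274337768555, 377.2621765136719), (32.25456619262695, 63.985591888427734), 78.17850494384766)
top 304.0 ((402.923095703125, 288.11541748046875), (42.04777145385742, 8.434361457824707), 60.2551155090332)
top 435.5 ((220.01251220703125, 256.4015808105469), (70.82865905761719, 7.503112316131592), 7.253194808959961)
top 1001.0 ((314.6724853515625, 226.45632934570312), (55.7730827331543, 32.71051788330078), 7.594643592834473)
top 972.0 ((532.4508666992188, 228.95904541015625), (43.819297790527344, 28.79036521911621), 84.80557250976562)
top 428.0 ((553.0, 222.0), (46.0, 12.0), 90.0)
top 492.5 ((312.5, 190.50001525878906), (24.041629791259766, 42.42640686035156), 45.0)
top 523.5 ((155.7115478515625, 173.44232177734375), (29.417421340942383, 19.807729721069336), 11.309932708740234)
top 642.0 ((184.94627380371094, 184.44717407226562), (13.896450996398926, 90.79711151123047), 10.84030532836914)
top 379.5 ((249.29412841796875, 123.32354736328125), (52.63022994995117, 8.246211051940918), 14.
[... 1340 characters left out ...]
39.0193977355957)
scene 129.0 ((518.0430908203125, 41.732765197753906), (18.251596450805664, 10.241903305053711), 23.198591232299805)
scene 785.0 ((545.5, 43.0), (27.0, 40.0), 0.0)
scene 492.5 ((39.65430450439453, 41.336795806884766), (77.2978515625, 26.092792510986328), 29.357755661010742)
scene 546.5 ((496.8000793457031, 27.40001678466797), (38.460365295410156, 17.8885440826416), 26.56505012512207)
scene 186.0 ((404.0, 3.5), (7.0, 42.0), 90.0)
scene 464.5 ((299.8780517578125, 12.402435302734375), (22.48902130126953, 47.00830841064453), 38.65980529785156)
scene 101.5 ((101.5, 7.0), (14.0, 35.0), 90.0)
[[ 623.41054295 -193.38696894    0.        ]
 [ 405.93299005 -161.59719094    0.        ]]
```

View pics/crop2.png

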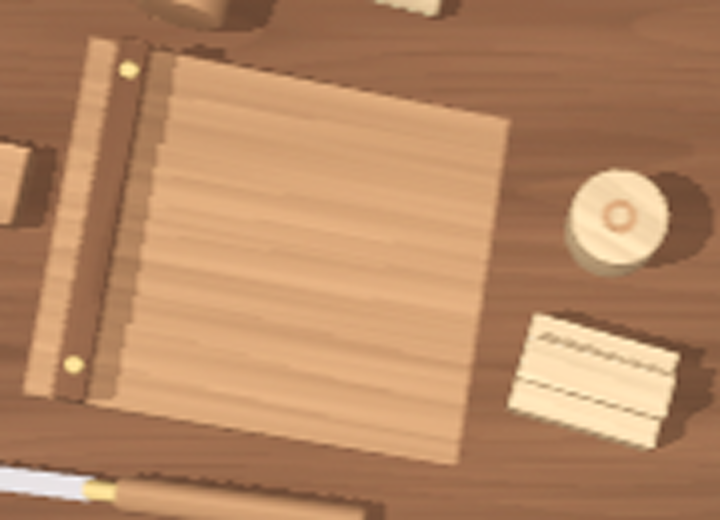

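```bash
cat >> h.py <<'E'
def board(foot,stopdir):
    "foot: two z=0 corner points"
    e=foot[0]-foot[1]; e/=np.linalg.norm(e); h=np.array([e[1],-e[0],0]); h*=np.sign(h@stopdir)
    a=np.radians(9); u=h*np.cos(a)+np.array([0,0,np.sin(a)]); n=np.array([0,0,np.cos(a)])-h*np.sin(a)
    return foot.mean(0),u,np.cross(n,u),n
E
python3 - <<'E'
from h import *
im=get_image('top'); f=lambda p:(np.array(p,float)+.5)/4-.5+[165,130]
ft=onz(im,f([(510,121),(458,464)]))
o,u,v,n=board(ft,np.array([0,1,0.])); print('foot',ft,'width',np.linalg.norm(ft[0]-ft[1]),'u',u,'v',v)
b=onz(im,f([(536,313),(681,352),(656,448),(508,408)]),30)
print(b.round(1),[np.linalg.norm(b[i]-b[i-1]).round(1) for i in range(4)])
bi=onz(im,f([(619,217)]),50)[0]
c=b.mean(0); c[2]=0; bi[2]=0
h=np.array([u[0],u[1],0]);h/=np.linalg.norm(h)
ax=(b[0]+b[3]-b[1]-b[2])[:2]; hv=h[:2]
print('blank',c,'rel',(c-o)@h,(c-o)@v,'yaw deg',np.degrees(np.arctan2(hv[0]*ax[1]-hv[1]*ax[0],hv@ax)))
print('billet',bi,'rel',(bi-o)@h,(bi-o)@v,np.linalg.norm(bi-c))
s=read_state(); Rc=R.from_quat(s['ee_rot']); print('R now\n',Rc.as_matrix().round(3))
for sg in(-1,1):
    Rt=np.c_[sg*v,-n,-sg*u]; print(sg,Rt.round(3).tolist(),'rotvec tool deg',np.degrees((Rc.inv()*R.from_matrix(Rt)).as_rotvec()))
np.savez('b.npz',o=o,u=u,v=v,n=n,h=h,c=c,bi=bi)
print('stop face',o+225*u)
E
```

```text
foot [[ 618.56923329 -194.93312957    0.        ]
 [ 403.18551257 -161.89870673    0.        ]] width 217.90231812419333 u [0.14973551 0.97627227 0.15643447] v [-0.98844162  0.15160198  0.        ]
[[ 492.1 -208.4   30. ]
 [ 468.5 -295.4   30. ]
 [ 410.9 -279.3   30. ]
 [ 434.7 -191.3   30. ]] [np.float64(59.9), np.float64(90.0), np.float64(59.8), np.float64(91.2)]
blank [ 451.58206816 -243.59727653    0.        ] rel -73.41725319250929 48.728324236317235 yaw deg -6.441956513307734
billet [ 546.993311   -257.07412977    0.        ] rel -72.27380254761235 -47.623237009651156 96.35834594840715
R now
 [[-0.336 -0.     0.942]
 [-0.942 -0.    -0.336]
 [ 0.    -1.     0.   ]]
-1 [[0.988, 0.024, 0.15], [-0.152, 0.155, 0.976], [-0.0, -0.988, 0.156]] rotvec tool deg [   6.5612939  -100.694511      7.94474905]
1 [[-0.988, 0.024, -0.15], [0.152, 0.155, -0.976], [0.0, -0.988, -0.156]] rotvec tool deg [-7.54180328 78.89787052  6.2285149 ]
stop face [544.5678622   41.24534153  35.19775463]
```

```bash
cat >> h.py <<'E'
def rows(way,per=45):
    "way: list of (pos,Rmat); prints rounded tool-frame rows for the straight way from the present pose"
    s=read_state(); p=s['position']; r=R.from_quat(s['ee_rot']); out=[]
    for q,M in way:
        rt=(r.inv()*R.from_matrix(M)).as_rotvec(); N=int(max(np.ceil(np.linalg.norm(q-p)/per),np.ceil(np.degrees(np.linalg.norm(rt))/7)))
        for i in range(N):
            d=r.as_matrix().T@((q-p)/(N-i)); w=(r.inv()*R.from_matrix(M)).as_rotvec()/(N-i)
            out.append([*(d/1000).round(3).tolist(),*w.round(3).tolist()]); p=p+(q-p)/(N-i); r=r*R.from_rotvec(w)
    for o in out: print(o)
def load():
    b=np.load('b.npz'); return [b[k] for k in('o','u','v','n','h','c','bi')]
E
python3 - <<'E'
from h import *
o,u,v,n,h,c,bi=load(); M=np.c_[v,-n,-u]
H=o-165*h+52*v; H[2]=150; print(H)
Rc=R.from_quat(read_state()['ee_rot']); M1=(Rc*R.from_rotvec((Rc.inv()*R.from_matrix(M)).as_rotvec()*.6)).as_matrix()
rows([(np.array([500,100,230.]),M1),(H,M)])
E
```

```text
[ 434.46408192 -333.62548279  150.        ]
[0.028, 0.0, 0.034, -0.006, 0.064, 0.005]
[0.026, -0.0, 0.035, -0.006, 0.064, 0.005]
[0.023, -0.001, 0.037, -0.006, 0.064, 0.005]
[0.021, -0.001, 0.038, -0.006, 0.064, 0.005]
[0.019, -0.001, 0.04, -0.006, 0.064, 0.005]
[0.016, -0.002, 0.041, -0.006, 0.064, 0.005]
[0.013, -0.002, 0.042, -0.006, 0.064, 0.005]
[0.011, -0.002, 0.042, -0.006, 0.064, 0.005]
[0.008, -0.003, 0.043, -0.006, 0.064, 0.005]
[0.005, -0.003, 0.043, -0.006, 0.064, 0.005]
[0.002, -0.003, 0.044, -0.006, 0.064, 0.005]
[-0.0, -0.003, 0.044, -0.006, 0.064, 0.005]
[-0.003, -0.004, 0.043, -0.006, 0.064, 0.005]
[0.023, 0.004, 0.038, -0.005, 0.055, 0.004]
[0.021, 0.003, 0.039, -0.005, 0.055, 0.004]
[0.019, 0.003, 0.04, -0.005, 0.055, 0.004]
[0.017, 0.003, 0.041, -0.005, 0.055, 0.004]
[0.014, 0.003, 0.042, -0.005, 0.055, 0.004]
[0.012, 0.002, 0.043, -0.005, 0.055, 0.004]
[0.01, 0.002, 0.043, -0.005, 0.055, 0.004]
[0.007, 0.002, 0.044, -0.005, 0.055, 0.004]
[0.005, 0.002, 0.044, -0.005, 0.055, 0.004]
[0.002, 0.001, 0.044, -0.005, 0.055, 0.004]
```

Request:
play_rows --pt "0.028 0 0.034 -0.006 0.064 0.005 0.03" --pt "0.026 0 0.035 -0.006 0.064 0.005 0.03" --pt "0.023 -0.001 0.037 -0.006 0.064 0.005 0.03" --pt "0.021 -0.001 0.038 -0.006 0.064 0.005 0.03" --pt "0.019 -0.001 0.04 -0.006 0.064 0.005 0.03" --pt "0.016 -0.002 0.041 -0.006 0.064 0.005 0.03" --pt "0.013 -0.002 0.042 -0.006 0.064 0.005 0.03" --pt "0.011 -0.002 0.042 -0.006 0.064 0.005 0.03" --pt "0.008 -0.003 0.043 -0.006 0.064 0.005 0.03" --pt "0.005 -0.003 0.043 -0.006 0.064 0.005 0.03"

```text
clock: 1.35
position: [434.0, 200.8, 230.5]
ee_rot: [-0.196, 0.706, -0.649, 0.203]
contact_force: [1.0, 0.6, -0.7]
gripper_width: 29.8
```

Run:
```python
from h import *
o,u,v,n,h,c,bi=load(); M=np.c_[v,-n,-u]
H=o-165*h+52*v; H[2]=150; s=read_state(); print(s['position'],s['clock'],s['gripper_width'],s['joints'])
Rc=R.from_quat(s['ee_rot']); M1=(Rc*R.from_rotvec((Rc.inv()*R.from_matrix(M)).as_rotvec()*.3)).as_matrix()
rows([(np.array([500,100,230.]),M1),(H,M)])
```

```text
[434.00187339 200.77963536 230.51325081] 1.35 29.819257692206538 [ 0.72802497  0.12391564 -0.32417727 -0.07781484 -1.08024834 -0.11956611]
[-0.0, -0.003, 0.04, -0.007, 0.072, 0.005]
[-0.003, -0.003, 0.04, -0.007, 0.072, 0.005]
[-0.006, -0.003, 0.04, -0.007, 0.072, 0.005]
[0.021, 0.003, 0.039, -0.005, 0.051, 0.004]
[0.019, 0.003, 0.04, -0.005, 0.051, 0.004]
[0.017, 0.003, 0.041, -0.005, 0.051, 0.004]
[0.015, 0.003, 0.042, -0.005, 0.051, 0.004]
[0.013, 0.002, 0.043, -0.005, 0.051, 0.004]
[0.011, 0.002, 0.043, -0.005, 0.051, 0.004]
[0.009, 0.002, 0.044, -0.005, 0.051, 0.004]
[0.007, 0.002, 0.044, -0.005, 0.051, 0.004]
[0.004, 0.001, 0.044, -0.005, 0.051, 0.004]
[0.002, 0.001, 0.045, -0.005, 0.051, 0.004]
```

Request:
play_rows --pt "0 -0.003 0.04 -0.007 0.072 0.005 0.03" --pt "-0.003 -0.003 0.04 -0.007 0.072 0.005 0.03" --pt "-0.006 -0.003 0.04 -0.007 0.072 0.005 0.03" --pt "0.021 0.003 0.039 -0.005 0.051 0.004 0.03" --pt "0.019 0.003 0.04 -0.005 0.051 0.004 0.03" --pt "0.017 0.003 0.041 -0.005 0.051 0.004 0.03" --pt "0.015 0.003 0.042 -0.005 0.051 0.004 0.03" --pt "0.013 0.002 0.043 -0.005 0.051 0.004 0.03" --pt "0.011 0.002 0.043 -0.005 0.051 0.004 0.03" --pt "0.009 0.002 0.044 -0.005 0.051 0.004 0.03"

```text
clock: 2.35
position: [454.6, -220.6, 174.3]
ee_rot: [0.017, 0.758, -0.653, 0.0]
contact_force: [1.3, 0.2, 0.2]
gripper_width: 29.9
```

Run:
```python
from h import *
o,u,v,n,h,c,bi=load(); M=np.c_[v,-n,-u]
H=o-165*h+52*v; H[2]=150; s=read_state(); print(s['position'],s['clock'],s['joints'])
G=H.copy();G[2]=8
rows([(H,M),(G,M)],40)
```

```text
[ 454.59948358 -220.57287254  174.33611059] 2.35 [-0.2266291   0.2604996  -0.27169343 -0.17331674 -1.05341103  0.28973003]
[0.006, 0.002, 0.039, -0.002, 0.043, -0.001]
[0.004, 0.002, 0.039, -0.002, 0.043, -0.001]
[0.003, 0.002, 0.039, -0.002, 0.043, -0.001]
[-0.0, 0.035, 0.006, -0.0, -0.0, 0.0]
[-0.0, 0.035, 0.006, -0.0, -0.0, 0.0]
[-0.0, 0.035, 0.006, -0.0, -0.0, 0.0]
[-0.0, 0.035, 0.006, -0.0, -0.0, 0.0]
```

Request:
play_rows --pt "0.006 0.002 0.039 -0.002 0.043 -0.001 0.03" --pt "0.004 0.002 0.039 -0.002 0.043 -0.001 0.03" --pt "0.003 0.002 0.039 -0.002 0.043 -0.001 0.03" --pt "0 0.035 0.006 0 0 0 0.03" --pt "0 0.035 0.006 0 0 0 0.03" --pt "0 0 0 0 0 0 0.03"

```text
clock: 2.95
position: [430.9, -347.4, 76.5]
ee_rot: [0.065, 0.757, -0.648, -0.054]
contact_force: [-0.8, 1.1, 0.3]
gripper_width: 29.7
```

```bash
cat >> h.py <<'E'
def rel():
    o,u,v,n,h,c,bi=load(); s=read_state(); p=s['position']-o
    print('along,lat,z',(p@h).round(1),(p@v).round(1),s['position'][2].round(1),'upslope,norm',(p@u).round(1),(p@n).round(1),'F',s['contact_force'].round(1),'t',s['clock'].round(2))
    print('roterr tool',(R.from_quat(s['ee_rot']).inv()*R.from_matrix(np.c_[v,-n,-u])).as_rotvec().round(3))
E
python3 - <<'E'
from h import *
o,u,v,n,h,c,bi=load(); M=np.c_[v,-n,-u]; rel()
G=o-165*h+52*v; G[2]=8
rows([(G,M)],20)
E
```

```text
Traceback (most recent call last):
  File "h.py", line 29, in rel
    print('along,lat,z',(p@h).round(1),(p@v).round(1),s['position'][2].round(1),'upslope,norm',(p@u).round(1),(p@n).round(1),'F',s['contact_force'].round(1),'t',s['clock'].round(2))
                                                                                                                                                                 ^^^^^^^^^^^^^^^^
AttributeError: 'float' object has no attribute 'round'
```

```bash
sed -i "s/s\['clock'\].round(2)/s['clock']/" h.py
python3 - <<'E'
from h import *
o,u,v,n,h,c,bi=load(); M=np.c_[v,-n,-u]; rel()
G=o-165*h+52*v; G[2]=8
rows([(G,M)],20)
im=get_image('top'); save(im,'top3.png')
E
```

```text
along,lat,z -179.1 53.4 76.5 upslope,norm -164.9 103.6 F [-0.8  1.1  0.3] t 2.95
roterr tool [-0.003 -0.016 -0.004]
[-0.0, 0.017, -0.001, -0.001, -0.004, -0.001]
[-0.0, 0.017, -0.001, -0.001, -0.004, -0.001]
[-0.0, 0.017, -0.001, -0.001, -0.004, -0.001]
[-0.0, 0.017, -0.001, -0.001, -0.004, -0.001]
```

View pics/top3.png

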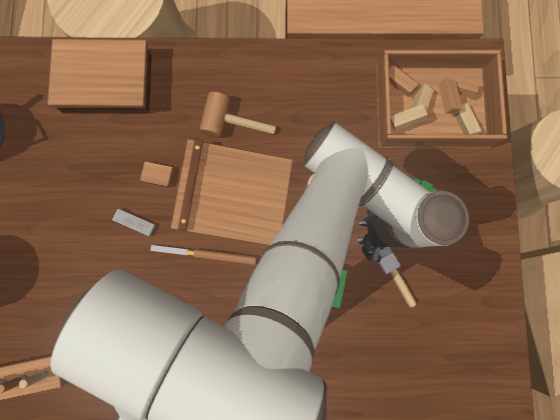

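The arm hides the blank. The fingers, near (370,240), are close to the chisel iron, so I'll measure that from the first image.

Run:
```python
from h import *
o,u,v,n,h,c,bi=load(); im=get_image('top')
for z in (0,10):
  p=onz(im,[(366,237),(379,229),(374,232)],z)-o; print(z,np.c_[p@h,p@v].round(1))
```

```text
0 [[-207.7   55.6]
 [-236.9   31.1]
 [-225.6   40.4]]
10 [[-205.7   56.7]
 [-234.7   32.5]
 [-223.5   41.6]]
```

Request:
play_rows --pt "0 0.003 -0.022 0 -0.015 0 0.03" --pt "0 0.02 0.002 0 0 0 0.03" --pt "0 0.02 0.002 0 0 0 0.03" --pt "0 0.015 0.001 0 0 0 0.03" --pt "0 0.008 0 0 0 0 0.03" --pt "0 0 0 0 0 0 0.03"

```text
clock: 3.65
position: [450.4, -324.6, 32.0]
ee_rot: [0.066, 0.752, -0.655, -0.032]
contact_force: [0.4, 0.2, -0.6]
gripper_width: 30.0
```

```bash
python3 -c "
from h import *
rel(); save(get_image('scene'),'scene4.png'); save(get_image('wrist'),'wrist4.png')"
```

```text
along,lat,z -153.7 37.6 32.0 upslope,norm -146.8 55.7 F [ 0.4  0.2 -0.6] t 3.65
roterr tool [-0.018  0.016 -0.037]
```

View pics/scene4.png

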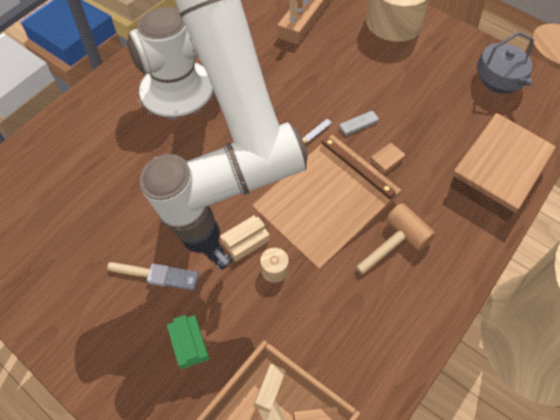

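```bash
python3 -c "
from h import *
s=read_state();print(s['joints'].round(3),s['joint_vel'].round(3),s['joint_efforts'].round(1),s['position'])
o,u,v,n,h,c,bi=load(); M=np.c_[v,-n,-u]
G=o-158*h+52*v; G[2]=s['position'][2]+8
rows([(G,M)],20)"
```

```text
[-0.419  0.509 -0.296 -0.207 -0.777  0.428] [-0.006  0.002 -0.002 -0.003  0.002 -0.001] [  0.1 -39.3  13.2   2.8  -0.1  -0. ] [ 450.82420114 -325.210965     32.74746084]
[0.015, -0.009, 0.002, -0.018, 0.016, -0.038]
```

View pics/wrist4.png

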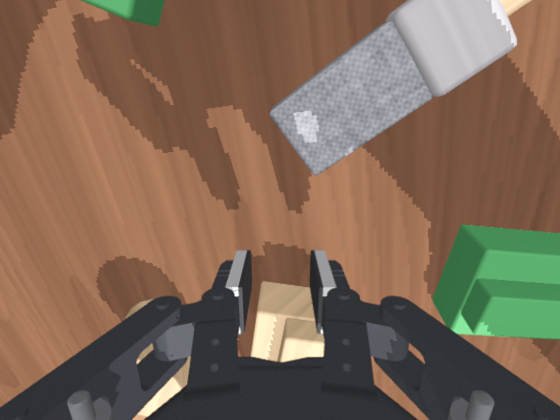

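The wrist view shows the blank's rear end at (285,285) between the fingers at (240,290) and (325,290). The chisel and green block are clear. The tool has drifted sideways, so I'll correct that in small steps.

Request:
play_rows --pt "0.008 -0.004 0.001 -0.009 0.008 -0.019 0.03" --pt "0.007 -0.004 0.001 -0.009 0.008 -0.019 0.03" --pt "0 0 0 0 0 0 0.03"

```text
clock: 4.05
position: [435.5, -327.0, 43.5]
ee_rot: [0.058, 0.758, -0.648, -0.049]
contact_force: [-0.5, -0.2, 1.0]
gripper_width: 30.4
```

```bash
python3 -c "
from h import *
rel()
o,u,v,n,h,c,bi=load(); M=np.c_[v,-n,-u]
G=o-158*h+52*v; G[2]=8
rows([(G,M)],8)"
```

```text
along,lat,z -158.3 52.0 43.5 upslope,norm -149.5 67.8 F [-0.5 -0.2  1. ] t 4.05
roterr tool [-0.001 -0.    -0.002]
[0.0, 0.007, 0.001, -0.0, -0.0, -0.0]
[0.0, 0.007, 0.001, -0.0, -0.0, -0.0]
[0.0, 0.007, 0.001, -0.0, -0.0, -0.0]
[0.0, 0.007, 0.001, -0.0, -0.0, -0.0]
[0.0, 0.007, 0.001, -0.0, -0.0, -0.0]
```

Request:
play_rows --pt "0 0.007 0.001 0 0 0 0.03" --pt "0 0.007 0.001 0 0 0 0.03" --pt "0 0.007 0.001 0 0 0 0.03" --pt "0 0.007 0.001 0 0 0 0.03" --pt "0 0 0 0 0 0 0.03"

```text
clock: 4.55
position: [435.4, -326.8, 13.3]
ee_rot: [0.059, 0.758, -0.648, -0.049]
contact_force: [0.0, 0.9, -0.1]
gripper_width: 30.0
```

```bash
python3 -c "
from h import *
rel()
o,u,v,n,h,c,bi=load(); M=np.c_[v,-n,-u]
G=o-158*h+52*v; G[2]=8
rows([(G,M)],8)"
```

```text
along,lat,z -158.1 52.1 13.3 upslope,norm -154.1 37.8 F [ 0.   0.9 -0.1] t 4.55
roterr tool [-0.001 -0.001 -0.002]
[-0.0, 0.005, 0.001, -0.001, -0.001, -0.002]
```

Request:
play_rows --pt "0 0.004 0 0 0 0 0.03" --pt "0 0.001 -0.008 0 0 0 0.03" --pt "0 0.001 -0.008 0 0 0 0.03" --pt "0 0.002 -0.008 0 0 0 0.03" --pt "0 0.001 -0.008 0 0 0 0.03" --pt "0 0.001 -0.008 0 0 0 0.03" --pt "0 0.001 -0.008 0 0 0 0.03" --pt "0 0 0 0 0 0 0.03"

```text
clock: 5.35
position: [444.2, -273.5, 9.8]
ee_rot: [0.059, 0.758, -0.648, -0.048]
contact_force: [1.0, -0.2, 0.3]
gripper_width: 29.9
```

```bash
python3 -c "
from h import *
rel(); save(get_image('wrist'),'wrist5.png')"
```

```text
along,lat,z -104.1 51.5 9.8 upslope,norm -101.3 25.9 F [ 1.  -0.2  0.3] t 5.35
roterr tool [-0.001  0.001 -0.003]
```

View pics/wrist5.png

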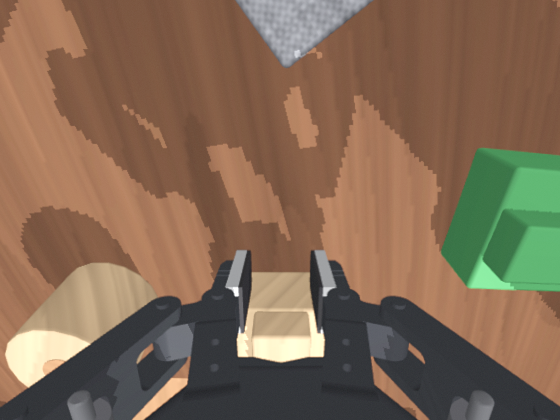

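The wrist view shows the blank's rear end square across both fingers at (283,275), with its ridge centred. The billet, at (85,330), is clear. I'll keep pushing.

Request:
play_rows --pt "0 0.001 -0.009 0 0 0 0.03" --pt "0 0.002 -0.009 0 0 0 0.03" --pt "0 0.001 -0.009 0 0 0 0.03" --pt "0 0.002 -0.009 0 0 0 0.03" --pt "0 0.001 -0.009 0 0 0 0.03" --pt "0 0.002 -0.009 0 0 0 0.03" --pt "0 0.001 -0.009 0 0 0 0.03" --pt "0 0.002 -0.009 0 0 0 0.03" --pt "0 0.001 -0.009 0 0 0 0.03" --pt "0 0.001 -0.009 0 0 0 0.03"

```text
clock: 6.4
position: [459.1, -177.6, 9.9]
ee_rot: [0.059, 0.757, -0.649, -0.048]
contact_force: [-0.9, -2.7, 1.4]
gripper_width: 30.2
```

```bash
python3 -c "
from h import *
rel(); save(get_image('wrist'),'wrist6.png')"
```

```text
along,lat,z -7.0 51.4 9.9 upslope,norm -5.4 10.9 F [-0.9 -2.7  1.4] t 6.4
roterr tool [-0.003 -0.    -0.004]
```

Request:
play_rows --pt "0 0 -0.009 0 0 0 0.03" --pt "0 0 -0.009 0 0 0 0.03" --pt "0 0 -0.009 0 0 0 0.03" --pt "0 0 -0.009 0 0 0 0.03" --pt "0 0 -0.009 0 0 0 0.03" --pt "0 0 -0.009 0 0 0 0.03" --pt "0 0 -0.009 0 0 0 0.03" --pt "0 0 -0.009 0 0 0 0.03" --pt "0 0 -0.009 0 0 0 0.03" --pt "0 0 -0.009 0 0 0 0.03"

```text
clock: 7.45
position: [473.4, -81.5, 25.2]
ee_rot: [0.059, 0.757, -0.649, -0.048]
contact_force: [-1.0, -2.0, 0.3]
gripper_width: 30.1
```

```bash
python3 -c "
from h import *
rel(); save(get_image('scene'),'scene7.png')"
```

```text
along,lat,z 90.1 51.7 25.2 upslope,norm 92.9 10.8 F [-1.  -2.   0.3] t 7.45
roterr tool [-0.002  0.    -0.004]
```

View pics/scene7.png

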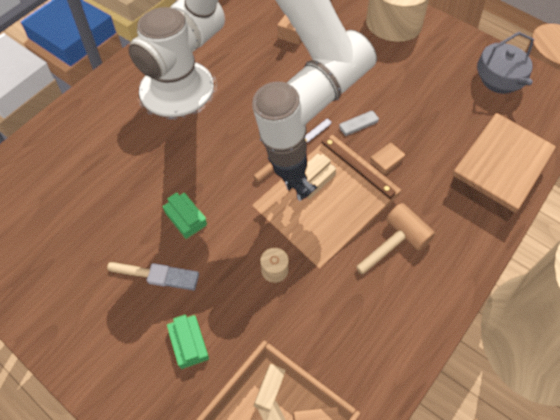

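The scene view shows the blank at (320,170) on the slope, straight and just short of the stop. The billet is untouched at (275,265).

Request:
play_rows --pt "0 0 -0.006 0 0 0 0.03" --pt "0 0 -0.006 0 0 0 0.03" --pt "0 0 -0.006 0 0 0 0.03" --pt "0 0 -0.004 0 0 0 0.03" --pt "0 0 0 0 0 0 0.03"

```text
clock: 8.0
position: [477.3, -56.9, 29.2]
ee_rot: [0.059, 0.758, -0.648, -0.048]
contact_force: [-0.5, -0.5, -0.0]
gripper_width: 29.9
```

Request:
play_rows --pt "0 0 -0.002 0 0 0 0.03" --pt "0 0 -0.002 0 0 0 0.03" --pt "0 0 -0.002 0 0 0 0.03"

```text
clock: 8.3
position: [478.0, -51.1, 30.1]
ee_rot: [0.059, 0.757, -0.649, -0.048]
contact_force: [-0.6, -2.2, 0.2]
gripper_width: 30.2
```

```bash
python3 -c "
from h import *
rel()"
```

```text
along,lat,z 120.9 51.8 30.1 upslope,norm 124.1 10.8 F [-0.6 -2.2  0.2] t 8.3
roterr tool [-0.002  0.001 -0.004]
```

Request:
play_rows --pt "0 0 -0.002 0 0 0 0.03" --pt "0 0 -0.002 0 0 0 0.03"

```text
clock: 8.5
position: [478.3, -47.4, 30.7]
ee_rot: [0.059, 0.757, -0.649, -0.048]
contact_force: [-2.0, -11.2, 0.7]
gripper_width: 30.1
```

Request:
play_rows --pt "0 0 -0.002 0 0 0 0.03" --pt "0 0 -0.002 0 0 0 0.03"

```text
clock: 8.7
position: [478.3, -47.5, 30.9]
ee_rot: [0.058, 0.755, -0.651, -0.049]
contact_force: [0.5, -12.5, -1.1]
gripper_width: 30.4
```

The force rose to 12 N with no further motion, so the blank is seated. I'll back off and rise.

Request:
play_rows --pt "0 0 0.005 0 0 0 0.03" --pt "0 -0.001 0.012 0 0 0 0.03" --pt "0 -0.003 0.02 0 0 0 0.03" --pt "0 -0.02 0.02 0 0 0 0.03" --pt "0 -0.04 0.01 0 0 0 0.03" --pt "0 -0.045 0 0 0 0 0.03" --pt "0 -0.045 0 0 0 0 0.03" --pt "0.03 -0.035 0 0 0 0 0.03" --pt "0.02 -0.02 0.04 0 0 0 0.03" --pt "0 0 0.045 0 0 0 0.03"

```text
clock: 9.7
position: [399.8, -223.5, 223.5]
ee_rot: [0.056, 0.756, -0.651, -0.045]
contact_force: [0.2, 0.2, 0.0]
gripper_width: 29.9
```

Request:
play_rows --pt "0 0 0.045 0 0 0 0.03" --pt "0 0 0.045 0 0 0 0.03" --pt "0 0 0.045 0 0 0 0.03" --pt "0 0 0 0 0 0 0.03"

```text
clock: 10.1
position: [378.0, -364.1, 204.2]
ee_rot: [0.06, 0.756, -0.65, -0.044]
contact_force: [0.7, 1.1, -0.0]
gripper_width: 29.9
```

```bash
python3 -c "
from h import *
rel(); im=get_image('top'); a=im['color'][10:430,100:380][100:260]
cv2.imwrite('pics/crop8.png',cv2.cvtColor(cv2.resize(im['color'][130:260,165:345],None,fx=4,fy=4,interpolation=cv2.INTER_CUBIC),cv2.COLOR_RGB2BGR))"
```

```text
along,lat,z -203.7 103.2 204.2 upslope,norm -169.3 233.5 F [ 0.7  1.1 -0. ] t 10.1
roterr tool [-0.006  0.005 -0.011]
```

View pics/crop8.png

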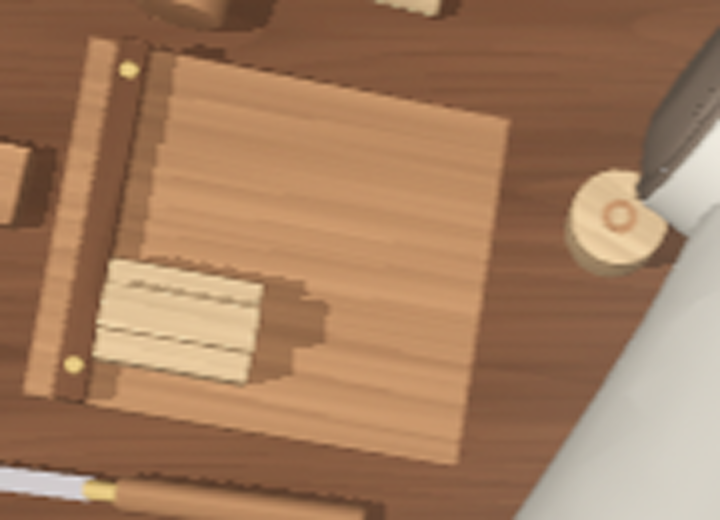

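The crop shows the blank tight and square against the stop bar, with corners at (111,260), (263,285), (247,383) and (93,356). The billet is unmoved, its mark at (619,216). I'll check the numbers and hand in.

Run:
```python
from h import *
o,u,v,n,h,c,bi=load(); im=get_image('top')
q=(np.array([(111,260),(263,285),(247,383),(93,356)],float)+.5)/4-.5+[165,130]
co,d=ray(im,q); P=co+d*((((o+30*n-co)@n)/(d@n))[:,None])-o
a=np.c_[P@u-225,P@v]; print(a.round(1),a.mean(0))
ax=a[0]+a[3]-a[1]-a[2]; print('yaw',np.degrees(np.arctan2(ax[1],ax[0])))
b=onz(im,(np.array([(619,216)])+.5)/4-.5+[165,130],50)[0]; print('billet shift',(b-bi)[:2])
print(read_state()['contact_force']); job_done()
```

```text
[[  0.8  26.4]
 [-88.5  25.3]
 [-88.9  84.1]
 [  1.1  83.5]] [-43.87421257  54.82056483]
yaw 0.1193115650175542
billet shift [ 0.60655729 -0.00874287]
[ 0.11708406 -0.06804477  0.76208938]
the job is handed in; nothing more can be done
```

I slid the blank up the planing board by pushing its rear end with the two spread fingers. The push ended against the stop bar, where the force rose to about 12 N and motion stopped. I then backed the arm clear and handed the job in at about 10 s.

| Last check (top camera) | Measured | Limit |
|---|---|---|
| Blank centre to stop face, along the slope | 43.9 mm | 41 to 57 mm |
| Blank centre from the board's centre line | 55 mm | 95 mm |
| Blank angle to the slope direction | 0.1° | 10° |
| Billet shift | about 0.6 mm | 20 mm |

- **Measuring error:** With the end touching the bar, the centre should read 45 mm, so the 43.9 mm reading is about 1 mm short. That is within the camera's 2 mm calibration.
- **Not measured:** I did not measure flatness directly. The blank's outline fits one lying flat on the slope.
- **Drift on the way in:** The tool drifted about 15 mm sideways during the first descent, cause unknown. I corrected it before the fingers touched the blank.

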